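# Make up a paperwork kit and a whiteboard kit in two desk trays

## Task

From the stock on the dark desk pad, make up two kits. The paperwork kit goes into the white tray: the yellow highlighter in the long pen slot, and the stapler and the green box of staples each in a short compartment of its own; the whiteboard kit goes into the grey tray: the marker with the blue cap in the long pen slot and the board eraser in either short compartment. Everything must lie flat on the tray's floor the same way up as it lies on the pad, clear of the walls' tops, and the red-capped marker, the mug and the tape dispenser are to be left where they are.

Things in the scene. Friction and masses are not known exactly. Their poses are not given: they have to be found in the camera images.
- white_tray: Low white plastic tray, fixed, flat on the desk: 256 (x) x 156 mm (y), floor 3 mm thick, walls 4 mm thick, tops 12 mm above the desk. Origin: centre of its underside. On its -y side a long pen slot, inside 248 x 56 mm, centre at (0, -46 mm); on its +y side two short compartments, each inside 122 (x) x 88 mm (y), centres at (-63, +30) and (+63, +30 mm). For the paperwork kit.
- grey_tray: Low grey plastic tray, fixed, flat on the desk: 256 (x) x 156 mm (y), floor 3 mm thick, walls 4 mm thick, tops 12 mm above the desk. Origin: centre of its underside. On its -y side a long pen slot, inside 248 x 56 mm, centre at (0, -46 mm); on its +y side two short compartments, each inside 122 (x) x 88 mm (y), centres at (-63, +30) and (+63, +30 mm). For the whiteboard kit.
- stapler: A small stapler standing on its black base on the desk pad: 96 mm long (its x), 46 mm high. Base 34 mm wide, 6 mm high; the orange top shell, 94 mm long and 26 mm wide (y), spans 28 to 46 mm above the underside and is the part to grip; between them a steel magazine 14 mm wide. Rigid. 140 g. Origin: centre of the underside of the base.
- staples: A closed box of staples, green card with a white band round it and a small grey patch on top, 58 mm (its x) x 36 mm (its y) x 24 mm high, 70 g, lying flat on the desk pad. Origin: centre of its underside.
- highlighter: A yellow highlighter lying flat on the desk pad, 104 mm long (its x), body 26 mm wide (its y) x 20 mm thick, the cap at +x slightly slimmer, thin black band between. 25 g. Origin: in its middle, 10 mm above what it lies on.
- blue_marker: A whiteboard marker lying on the desk pad: white barrel and blue cap and tail, 122 mm long (its x, cap to +x) with a 20 x 20 mm square section with rounded edges, so it does not roll. 25 g. Origin: the middle of the marker, 10 mm above what it lies on. It belongs in the whiteboard kit.
- board_eraser: A whiteboard eraser, felt side down on the desk pad: blue plastic back with a white patch on grey felt, 98 mm (its x) x 50 mm (its y) x 34 mm high, the blue back 48 mm wide. 60 g. Origin: centre of the underside of the felt.
- red_marker: A whiteboard marker lying on the desk pad: white barrel and red cap and tail, 122 mm long (its x, cap to +x) with a 20 x 20 mm square section with rounded edges, so it does not roll. 25 g. Origin: the middle of the marker, 10 mm above what it lies on. It lies among the stock but is in neither kit: leave it.
- mug: A white mug, 80 mm across, 92 mm high, standing beyond the pad: a bystander, leave it. Origin: centre of its underside.
- tape_dispenser: A black desk tape dispenser, 150 mm (its x) x 64 mm, 80 mm high, standing beyond the pad: a bystander, leave it. Origin: centre of its underside.
There are look-alikes about, which are no part of the job. Of the things like the staples, leave any that is pink; of the rest the larger one is meant. There is more than one size of the blue_marker; the one meant has the size given above.

How it is judged:
By the outcome, as a careful person would: the job done as asked, in the order asked, and still so for the second after the job is handed in, with the robot touching nothing.
It also fails if it takes over 128 s, if anything falls off the work surface, if the arm or the gripper's body presses on something with over 40 N, if the wrist force passes 120 N, or if a joint passes its speed limit or range.

## Robot

A 7-joint arm with a two-finger parallel gripper is mounted at the origin on the work surface. World frame = base frame: x ahead of the robot, y to its left, z up, the work surface at z = 0. Lengths are in m, angles in rad, forces in N, time in s.
With the tool pointing down it reaches from about 0.4 to 0.85 m from the base axis. Payload 10.4 kg.
Tool frame: the origin (TCP) lies at the very end of the fingers, on their centre line; the grasp point (between the pads) lies 19 mm behind it; z points along the fingers, y is the line along which they close (so a half turn about z gives the same grasp; the last joint's range is limited). The gripper opens to 87 mm and grips with 3 to 60 N. Pads are 19 mm wide; open, the fingers measure 117 mm over their backs; the gripper's body (75 mm by 190 mm) begins 51 mm behind the grasp point.
Start: joints at [-1.133, 0.332, -0.065, 1.46, 0.022, 1.35, -0.088], TCP at [0.278, 0.56, 0.223] pointing down, gripper open.
Joint ranges: [-2.6, 2.6], [-0.5, 2.12], [-1.47, 1.34], [0.16, 2.42], [-1.27, 4.41], [0.06, 2.06], [-2.6, 2.6]. Speed limits (rad/s): [2.22, 2.22, 2.79, 2.79, 3.14, 3.14, 3.14].

## Interface

Orientations are given as a unit quaternion [x, y, z, w].
In Python, from bench import * gives the robot as it stands.
- The arm moves only by the tool step_arm, never from a script. Its arguments are lists of equal length, an entry for each row: "delta_pos": the shift along the world's x, y, z in units of 25 mm (1.0 is 25 mm), a list of three; "turn": the turn about the world's z in units of 0.12 rad (1.0 is 0.12 rad). In form: {"delta_pos": [[tx, ty, tz], ...], "turn": [turn, ...]}. A call has 1 to 12 rows; each row shifts and turns the commanded pose from where the row before left it; what a row does not reach is not made up. A row lasts 1/10 s, in which the tool goes at most 50 mm and 8.59 degrees, less where a joint would pass 70% of its speed; a pose out of reach is approached as far as the arm can. A call with a number of a shift or a turn outside -1 to 1 is refused whole. A call with a gripper value outside its range is refused whole. "grip" is the closure, from 0 (fully open) to 1 (shut), set as the call begins (left out, the last holds). The fingers move at their own pace and stop on an object; "newtons" is the grip in N (left out, the last holds). Time passes only in rows, so rows that do not move let the fingers close. It gives the time, the measured TCP pose, the force, the opening and the grip force at its end, in the units of the state.
- read_state(): the state, without advancing time (a new reading comes with each control period).
- camera(name): name is "scene" or "top" or "wrist"; returns a dict with "image" (480x640x3 uint8, red, green, blue), "z_map" (480x640 float32, m along the optical axis (not along the pixel's ray), 0 where there is no reading), "mtx" (3x3 intrinsics, pixels), "view" (4x4, takes a point from world to camera coordinates). Camera axes: x right, y up, looking along -z (the intrinsics and any distortion apply to the point x, -y, -z); pixel columns grow to the right and rows downward; lengths in m; the calibration is good to about 2 mm. A picture is of the moment at which its call begins.
- close_job(): hands the job in; it is judged then, once.
The state is a dict: "time": time; "joint_positions": joint angles; "joint_vel": joint speeds; "joint_torque": joint torques, N m; "ee_pos": TCP position; "eef_rot": TCP orientation; "ft_force": force on the tool from outside, world axes, zero at the start; "torque": the same for the moment, N m; "width": finger opening in m; "grip_force": force on a finger pad.
Only numpy, scipy, OpenCV 4.12 (cv2) and the standard library are available. Lean on these libraries where they do the work, as an engineer would, in place of code of your own. Each camera call takes 0.05 s, during which the arm holds its last target. There are 200 camera calls.

## Working session

There is one attempt and no reset: what is moved stays moved. The work goes in short steps, Python scripts to look and compute and a tool call to move; the robot and the scene stay as the last step left them, time stands still between calls to the robot, and variables do not carry over. Pictures are saved under pics/ and viewed, at most 14 in all, crops included, and the job is handed in when it is done.

Besides the shell and the picture viewer there is one more tool, called after "Call:" in YAML: its name, and indented under it one key for each argument. step_arm: Moves the arm, as the interface text tells. Shifts and turns lie within -1 to 1; 1 stands for 25 mm of shift or 0.12 rad of turn. Its arguments: {"type":"object","properties":{"delta_pos":{"type":"array"},"turn":{"type":"array"},"grip":{"type":"number"},"newtons":{"type":"number"}},"required":["delta_pos","turn"]}

```bash
mkdir -p pics; ls
cat > h.py <<'E'
from bench import *
import numpy as np, cv2
def snap(n,f):
    c=camera(n); cv2.imwrite(f'pics/{f}.png',c['image'][:,:,::-1]); np.savez(f'pics/{f}.npz',**{k:c[k] for k in('image','z_map','mtx','view')}); return c
def load(f): return dict(np.load(f'pics/{f}.npz'))
def world(c,u,v,d=None):
    d=c['z_map'][int(v),int(u)] if d is None else d
    K=c['mtx']; p=np.array([(u-K[0,2])/K[0,0]*d,-(v-K[1,2])/K[1,1]*d,-d,1])
    return (np.linalg.inv(c['view'])@p)[:3]
def onz(c,u,v,z):
    a=world(c,u,v,1.0); o=np.linalg.inv(c['view'])[:3,3]; return o+(a-o)*(z-o[2])/(a[2]-o[2])
E
python3 - <<'E'
from h import *
for n in('top','scene'):
    c=snap(n,n+'0'); print(n,c['mtx'].round(1).tolist(),np.linalg.inv(c['view']).round(3).tolist(),(c['z_map']==0).mean())
s=read_state(); print(s)
E
```

```text
pics
top [[452.0, 0.0, 315.7], [0.0, 452.0, 236.0], [0.0, 0.0, 1.0]] [[-0.017, 0.994, -0.112, 0.422], [-0.999, -0.012, 0.043, 0.014], [0.041, 0.113, 0.993, 0.87], [0.0, 0.0, 0.0, 1.0]] 0.004163411458333334
scene [[476.9, 0.0, 321.6], [0.0, 476.9, 245.6], [0.0, 0.0, 1.0]] [[-0.619, -0.533, 0.576, 1.115], [0.785, -0.431, 0.445, 0.434], [0.011, 0.728, 0.686, 0.753], [0.0, 0.0, 0.0, 1.0]] 0.012535807291666666
{'time': 0.1, 'joint_positions': array([-1.13261863,  0.33280716, -0.06465195,  1.46088195,  0.02159342,
        1.34988952, -0.08852063]), 'joint_vel': array([ 8.81859692e-04, -1.35579739e-03, -7.64292852e-05, -2.12706432e-03,
        1.65413927e-03, -2.10137086e-03,  1.81909856e-03]), 'joint_torque': array([ 1.47179027e-03, -6.24543142e+01,  2.46349251e-02, -3.90717888e+01,
       -6.14612829e-02,  3.65900248e-02,  3.93406992e-05]), 'ee_pos': array([0.27777292, 0.5594858 , 0.22182257]), 'eef_rot': array([ 2.28379316e-01,  9.73572017e-01, -6.35466913e-04, -1.14013401e-04]), 'ft_force': array([ 0.50349714, -0.82241667, -0.157858  ]), 'torque': array([-0.00313973,  0.02241433,  0.03006311]), 'grip_force': 0.0, 'width': 0.08700221640223689}
```

View pics/top0.png

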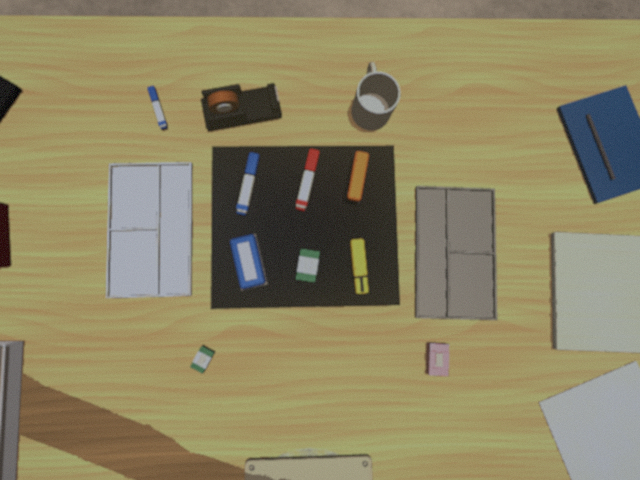

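View pics/scene0.png

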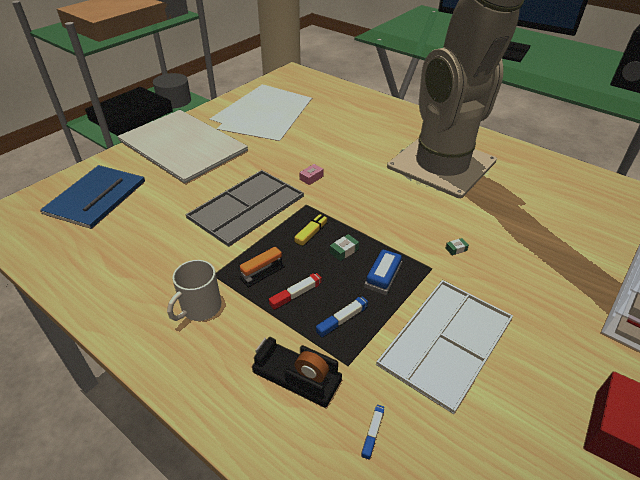

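The top view shows the pad at pixels (212–398, 147–307). On it are the blue marker (247,183), red marker (307,180), stapler (358,176), eraser (248,262), staples (308,266) and highlighter (360,266). The white tray is at the left (150,230) with its pen slot on the right side. The grey tray is at the right (455,253) with its pen slot on the left side. The decoys lie off the pad: a small marker (157,107), a small green box (203,359) and a pink box (438,359).

```bash
cat > m.py <<'E'
from h import *
def cloud(c):
    K=c['mtx']; d=c['z_map']; v,u=np.mgrid[:480,:640]
    p=np.stack([(u-K[0,2])/K[0,0]*d,-(v-K[1,2])/K[1,1]*d,-d,np.ones_like(d)],-1)
    w=(p@np.linalg.inv(c['view']).T)[...,:3]; w[d==0]=-9; return w
def blobs(c,zmin=.009,amin=40):
    w=cloud(c); m=((w[...,2]>zmin)&(abs(w[...,1])<.5)&(w[...,0]>.2)&(w[...,0]<.9)).astype(np.uint8)
    n,l,s,ce=cv2.connectedComponentsWithStats(m)
    for i in range(1,n):
        if s[i,4]<amin or s[i,4]>9000: continue
        q=w[l==i]; zt=np.percentile(q[:,2],90); t=q[q[:,2]>zt-.012] ; r=cv2.minAreaRect((t[:,:2]*1000).astype(np.float32))
        (cx,cy),(a,b),an=r; L,W,A=(a,b,an) if a>b else (b,a,an+90)
        print(ce[i].round(),'n',s[i,4],'ctr',round(cx),round(cy),'LxW',round(L),round(W),'yaw',round((A+90)%180-90,1),'top',round(zt*1000,1))
E
python3 - <<'E'
from m import *
for f in('top0','scene0'):
    print(f); blobs(load(f))
c=load('top0')
for u,v in [(212,147),(393,146),(398,304),(212,307),(300,230)]: print('pad',world(c,u,v).round(3))
for n,l in dict(white=[(109,164),(192,164),(191,296),(107,296)],grey=[(416,187),(494,188),(496,319),(416,317)]).items():
    p=np.array([onz(c,u,v,.012) for u,v in l]); print(n,p[:,:2].round(3).tolist(),p.mean(0).round(3))
for u,v in [(135,195),(135,265),(176,230),(430,250),(470,220),(470,285)]: print('floor',world(c,u,v).round(4))
i=cv2.resize(c['image'][140:320,95:505],None,fx=1.95,fy=1.95,interpolation=cv2.INTER_CUBIC)[:,:,::-1]; cv2.imwrite('pics/c1.png',i)
E
```

```text
top0
[375.  97.] n 1831 ctr 772 -136 LxW 81 80 yaw 49.4 top 91.5
[239. 105.] n 2876 ctr 768 147 LxW 66 59 yaw -79.5 top 69.0
[157. 106.] n 340 ctr 777 283 LxW 90 15 yaw 18.1 top 16.1
[307. 179.] n 650 ctr 629 -7 LxW 121 20 yaw -14.3 top 23.7
[357. 177.] n 748 ctr 630 -102 LxW 94 26 yaw -11.8 top 49.5
[247. 183.] n 698 ctr 623 107 LxW 122 21 yaw -12.2 top 23.5
[148. 229.] n 1320 ctr 539 293 LxW 256 157 yaw 0.6 top 13.3
[457. 252.] n 1324 ctr 486 -293 LxW 256 157 yaw -2.6 top 13.9
[559. 295.] n 1560 ctr 410 -486 LxW 225 28 yaw -0.3 top 20.2
[248. 261.] n 1430 ctr 472 106 LxW 96 48 yaw 12.8 top 37.5
[359. 265.] n 742 ctr 462 -104 LxW 103 26 yaw 3.7 top 23.5
[307. 265.] n 601 ctr 464 -5 LxW 58 36 yaw -10.5 top 28.0
[437. 358.] n 708 ctr 286 -245 LxW 59 38 yaw -4.6 top 26.1
[202. 358.] n 377 ctr 295 190 LxW 43 27 yaw -28.2 top 19.3
scene0
[215. 161.] n 501 ctr 412 -486 LxW 225 30 yaw -1.0 top 18.7
[311. 172.] n 268 ctr 289 -245 LxW 62 42 yaw -7.8 top 24.5
[256. 194.] n 220 ctr 439 -312 LxW 191 127 yaw -15.0 top 12.4
[232. 220.] n 308 ctr 500 -292 LxW 234 159 yaw -2.7 top 12.6
[310. 229.] 
[... 435 characters left out ...]
259 156 yaw 0.5 top 12.7
[341. 315.] n 660 ctr 626 108 LxW 124 21 yaw -12.2 top 22.7
[298. 370.] n 3502 ctr 771 151 LxW 69 62 yaw -78.2 top 66.6
[372. 431.] n 485 ctr 778 284 LxW 90 15 yaw 17.8 top 15.7
pad [0.698 0.177 0.001]
pad [ 0.698 -0.181  0.003]
pad [ 0.387 -0.179  0.004]
pad [0.388 0.175 0.001]
pad [ 0.532  0.007 -0.001]
white [[0.662, 0.37], [0.661, 0.213], [0.409, 0.211], [0.412, 0.365]] [0.536 0.29  0.012]
grey [[0.613, -0.221], [0.609, -0.376], [0.355, -0.364], [0.362, -0.21]] [ 0.485 -0.293  0.012]
floor [0.6028 0.3219 0.0051]
floor [0.469  0.3197 0.0008]
floor [0.5342 0.2429 0.0059]
floor [ 0.4895 -0.2458  0.0021]
floor [ 0.5476 -0.3279  0.0029]
floor [ 0.4204 -0.3209  0.0026]
```

View pics/c1.png

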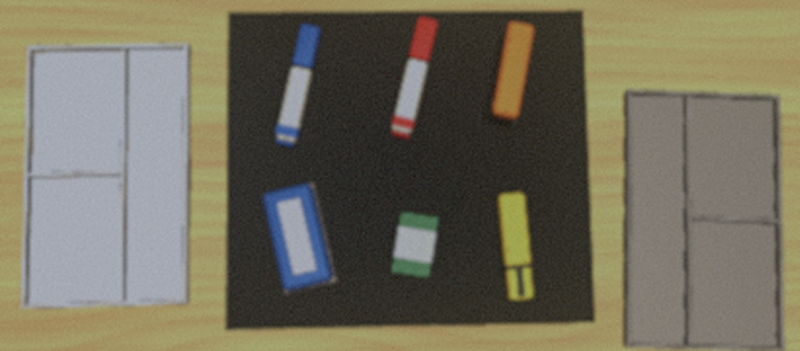

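The crop confirms the layout, and the measurements from both views agree to about 3 mm. I'll move now, starting with the highlighter.

Call:
step_arm:
  delta_pos:
    - [0.6, -1, 0]
    - [0.6, -1, 0]
    - [0.6, -1, 0]
    - [0.6, -1, 0]
    - [0.6, -1, 0]
    - [0.6, -1, 0]
    - [0.6, -1, 0]
    - [0.6, -1, 0]
    - [0.6, -1, 0]
    - [0.6, -1, 0]
    - [0.6, -1, 0]
    - [0.6, -1, 0]
  turn: [0.375, 0.375, 0.375, 0.375, 0.375, 0.375, 0.375, 0.375, 0.375, 0.375, 0.375, 0.375]
  grip: 0

```text
time: 1.3
ee_pos: [0.4582, 0.2586, 0.2223]
eef_rot: [-0.041, 0.999, -0.0, -0.0]
ft_force: [0.5, 0.1, -0.5]
width: 0.0867
grip_force: 0.0
```

Call:
step_arm:
  delta_pos:
    - [0, -1, 0]
    - [0, -1, 0]
    - [0, -1, 0]
    - [0, -1, 0]
    - [0, -1, 0]
    - [0, -1, 0]
    - [0, -1, 0]
    - [0, -1, 0]
    - [0, -1, 0]
    - [0, -1, 0]
    - [0, -1, 0]
    - [0, -1, 0]
  turn: [0, 0, 0, 0, 0, 0, 0, 0, 0, 0, 0, 0]

```text
time: 2.5
ee_pos: [0.4576, -0.0412, 0.2224]
eef_rot: [-0.04, 0.999, 0.0, -0.0]
ft_force: [-0.0, 0.1, -0.8]
width: 0.0872
grip_force: 0.0
```

Call:
step_arm:
  delta_pos:
    - [0, -0.8, -0.5]
    - [0, -0.7, -0.5]
    - [0, -0.5, -0.5]
    - [0, 0, 0]
    - [0, 0, 0]
  turn: [0, 0, 0, 0, 0]

```text
time: 3.0
ee_pos: [0.4578, -0.0897, 0.1852]
eef_rot: [-0.039, 0.999, 0.0, -0.0]
ft_force: [-0.2, 0.7, -0.2]
width: 0.0873
grip_force: 0.0
```

```bash
cat > st.py <<'E'
from h import *
from scipy.spatial.transform import Rotation as R
def st():
    s=read_state(); y=R.from_quat(s['eef_rot']).as_matrix()
    print('t',round(s['time'],2),'tcp',(s['ee_pos']*1000).round(1),'objyaw',round(np.degrees(np.arctan2(y[1,1],y[0,1]))-90,1),'tilt',y[:,2].round(3),'w',round(s['width']*1000,1),'F',s['ft_force'].round(1),'gf',round(float(s['grip_force']),1)); return s
E
python3 - <<'E'
from st import *; from m import *
st(); c=snap('wrist','w1'); blobs(c)
E
```

```text
t 3.0 tcp [457.8 -89.7 185.2] objyaw 4.5 tilt [-0.001  0.    -1.   ] w 87.3 F [-0.2  0.7 -0.2] gf 0.0
[134.   9.] n 1104 ctr 308 -246 LxW 37 16 yaw 85.9 top 25.7
[307. 218.] n 3462 ctr 461 -103 LxW 103 26 yaw 3.8 top 23.6
[420. 231.] n 3220 ctr 464 -5 LxW 58 38 yaw -9.8 top 28.1
```

View pics/w1.png

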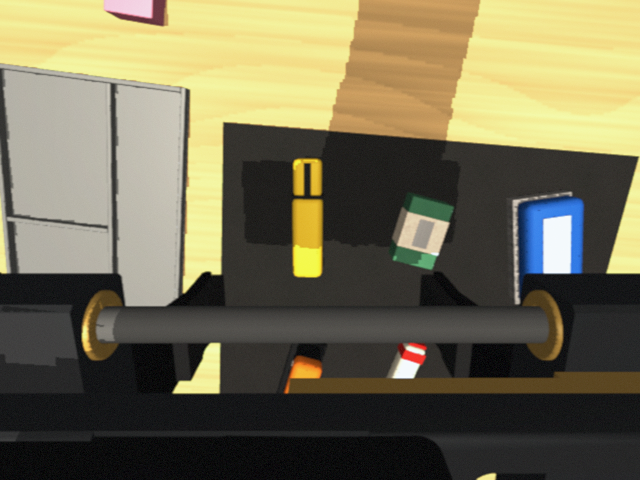

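The wrist view shows the highlighter at (307,218), cap toward the robot, with its centre at (461,-103) mm and yaw about 4°. I'll descend and grip it.

Call:
step_arm:
  delta_pos:
    - [0.25, -0.53, -1]
    - [0, 0, -1]
    - [0, 0, -1]
    - [0, 0, -1]
    - [0, 0, -1]
    - [0, 0, -0.8]
    - [0, 0, -0.6]
    - [0, 0, -0.45]
    - [0, 0, 0]
    - [0, 0, 0]
  turn: [0, 0, 0, 0, 0, 0, 0, 0, 0, 0]

```text
time: 4.05
ee_pos: [0.4646, -0.1031, 0.0144]
eef_rot: [-0.04, 0.999, 0.0, 0.0]
ft_force: [0.8, -0.1, 0.8]
width: 0.087
grip_force: 0.0
```

Call:
step_arm:
  delta_pos:
    - [0, 0, 0]
    - [0, 0, 0]
    - [0, 0, 0]
    - [0, 0, 0]
    - [0, 0, 0]
    - [0, 0, 0]
    - [0, 0, 0]
    - [0, 0, 0]
  turn: [0, 0, 0, 0, 0, 0, 0, 0]
  grip: 1
  newtons: 12

```text
time: 4.85
ee_pos: [0.4641, -0.1034, 0.0138]
eef_rot: [-0.04, 0.999, 0.0, -0.0]
ft_force: [0.7, -0.3, -0.0]
width: 0.0308
grip_force: 0.0
```

Call:
step_arm:
  delta_pos:
    - [0, 0, 0]
    - [0, 0, 0]
    - [0, 0, 0]
    - [0, 0, 0]
  turn: [0, 0, 0, 0]

```text
time: 5.25
ee_pos: [0.4641, -0.1034, 0.0138]
eef_rot: [-0.04, 0.999, 0.0, -0.0]
ft_force: [0.2, -0.9, 0.1]
width: 0.0259
grip_force: 12.0
```

Call:
step_arm:
  delta_pos:
    - [0, 0, 0.4]
    - [0, 0, 0.8]
    - [0, 0, 1]
    - [0, 0, 1]
    - [0.3, 1, 0.8]
    - [0.4, 1, 0]
    - [0.4, 1, 0]
    - [0.4, 1, 0]
    - [0.4, 1, 0]
    - [0.4, 1, 0]
    - [0.4, 1, 0]
    - [0.46, 1, 0]
  turn: [0, 0, 0, 0, 0, -0.1, -0.1, -0.1, -0.1, -0.1, -0.07, 0]

```text
time: 6.45
ee_pos: [0.5435, 0.0975, 0.1147]
eef_rot: [-0.005, 1.0, 0.0, 0.0]
ft_force: [-0.0, 0.1, 0.3]
width: 0.0259
grip_force: 12.0
```

Call:
step_arm:
  delta_pos:
    - [0, 1, 0]
    - [0, 1, 0]
    - [0, 1, 0]
    - [0, 1, 0]
    - [0, 1, 0]
    - [0, 0.6, 0]
    - [0, 0.4, -0.4]
    - [0, 0, -0.8]
    - [0, 0, -0.8]
    - [0, 0, -0.6]
    - [0, 0, 0]
    - [0, 0, 0]
  turn: [0, 0, 0, 0, 0, 0, 0, 0, 0, 0, 0, 0]

```text
time: 7.65
ee_pos: [0.5434, 0.2461, 0.049]
eef_rot: [-0.005, 1.0, -0.0, -0.0]
ft_force: [-0.5, -0.1, 0.3]
width: 0.0258
grip_force: 12.0
```

Run:
```python
from st import *; from m import *
st(); c=snap('wrist','w2'); blobs(c,.007,200)
```

```text
t 7.65 tcp [543.4 246.1  49. ] objyaw 0.6 tilt [-0. -0. -1.] w 25.8 F [-0.5 -0.1  0.3] gf 12.0
```

View pics/w2.png

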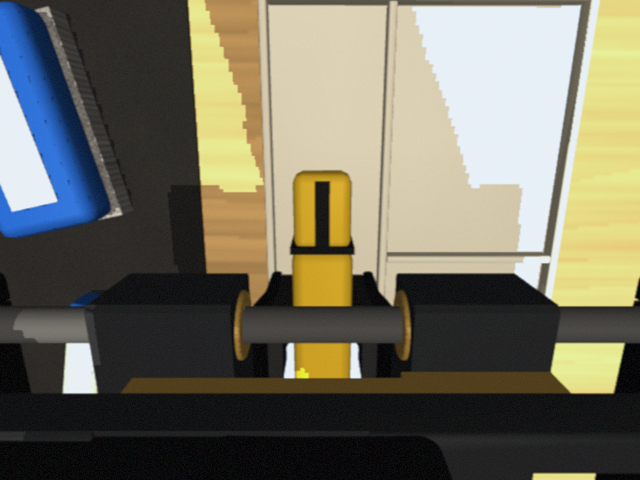

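The highlighter hangs straight over the slot: its axis is at column 322, and the slot walls are at 270 and 385. I'll lower it.

Call:
step_arm:
  delta_pos:
    - [0, 0, -0.5]
    - [0, 0, -0.4]
    - [0, 0, -0.3]
    - [0, 0, -0.15]
    - [0, 0, 0]
    - [0, 0, 0]
  turn: [0, 0, 0, 0, 0, 0]

```text
time: 8.3
ee_pos: [0.5431, 0.2466, 0.0149]
eef_rot: [-0.005, 1.0, 0.0, -0.0]
ft_force: [0.1, -0.6, -0.2]
width: 0.0254
grip_force: 12.0
```

Call:
step_arm:
  delta_pos:
    - [0, 0, -0.03]
    - [0, 0, 0]
  turn: [0, 0]

```text
time: 8.5
ee_pos: [0.5432, 0.2466, 0.0143]
eef_rot: [-0.005, 1.0, 0.0, 0.0]
ft_force: [-0.3, 0.6, -0.4]
width: 0.0257
grip_force: 12.0
```

Call:
step_arm:
  delta_pos:
    - [0, 0, 0]
    - [0, 0, 0]
    - [0, 0, 0]
    - [0, 0, 0.2]
    - [0, 0, 0.6]
    - [0, 0, 1]
    - [0, -0.5, 1]
    - [0, -1, 1]
    - [0, -1, 0]
    - [0, -1, 0]
    - [0, -1, 0]
    - [0, -1, 0]
  turn: [0, 0, 0, 0, 0, 0, 0, 0, 0, 0, 0, 0]
  grip: 0.4

```text
time: 9.7
ee_pos: [0.5434, 0.1081, 0.1108]
eef_rot: [-0.005, 1.0, 0.0, 0.001]
ft_force: [0.9, 0.2, -0.5]
width: 0.052
grip_force: 0.0
```

Call:
step_arm:
  delta_pos:
    - [0.3, -0.9, 0]
    - [0.4, -1, 0]
    - [0.5, -1, 0]
    - [0.5, -1, 0]
    - [0.5, -1, 0]
    - [0.5, -1, 0]
    - [0.4, -1, 0]
    - [0.3, -0.9, 0]
    - [0.1, -0.5, 0]
    - [0, 0, 0]
    - [0, 0, 0]
  turn: [-0.2, -0.2, -0.2, -0.2, -0.2, -0.2, -0.2, -0.2, -0.12, 0, 0]
  grip: 0

```text
time: 10.8
ee_pos: [0.6307, -0.0974, 0.1094]
eef_rot: [0.097, 0.995, 0.0, -0.0]
ft_force: [0.6, 0.1, -0.9]
width: 0.0872
grip_force: 0.0
```

Run:
```python
from st import *; from m import *
st(); c=snap('wrist','w3'); blobs(c,.009,200); c=snap('top','t3'); blobs(c,.016,100)
```

```text
t 10.8 tcp [630.7 -97.4 109.4] objyaw -11.2 tilt [-0.     0.001 -1.   ] w 87.2 F [ 0.6  0.1 -0.9] gf 0.0
[607.   4.] n 253 ctr 522 99 LxW 15 8 yaw -79.8 top 16.0
[622. 182.] n 5766 ctr 623 106 LxW 122 22 yaw -11.3 top 23.5
[239. 104.] n 2776 ctr 767 149 LxW 64 56 yaw -80.7 top 69.7
[247. 183.] n 654 ctr 623 107 LxW 122 21 yaw -12.6 top 23.7
[173. 226.] n 744 ctr 541 244 LxW 103 26 yaw -0.1 top 24.2
[560. 296.] n 1241 ctr 410 -487 LxW 225 27 yaw -0.4 top 20.4
[247. 261.] n 1364 ctr 473 106 LxW 96 48 yaw 12.8 top 37.6
[307. 265.] n 601 ctr 464 -5 LxW 58 36 yaw -10.3 top 28.3
[201. 359.] n 309 ctr 295 190 LxW 43 27 yaw -29.6 top 19.5
```

Call:
step_arm:
  delta_pos:
    - [0, -0.15, -0.5]
    - [0, 0, -0.8]
    - [0, 0, -0.8]
    - [0, 0, -0.6]
    - [0, 0, -0.4]
    - [0, 0, 0]
    - [0, 0, 0]
  turn: [0, 0, 0, 0, 0, 0, 0]

```text
time: 11.6
ee_pos: [0.6309, -0.1022, 0.0322]
eef_rot: [0.098, 0.995, 0.0, 0.0]
ft_force: [-0.2, 0.0, 0.2]
width: 0.0869
grip_force: 0.0
```

Call:
step_arm:
  delta_pos:
    - [0, 0, 0]
    - [0, 0, 0]
    - [0, 0, 0]
    - [0, 0, 0]
    - [0, 0, 0]
    - [0, 0, 0]
    - [0, 0, 0]
    - [0, 0, 0]
    - [0, 0, 0]
    - [0, 0, 0]
    - [0, 0, 0]
    - [0, 0, 0]
  turn: [0, 0, 0, 0, 0, 0, 0, 0, 0, 0, 0, 0]
  grip: 1
  newtons: 25

```text
time: 12.8
ee_pos: [0.6307, -0.102, 0.0318]
eef_rot: [0.098, 0.995, 0.0, -0.0]
ft_force: [0.6, 0.8, -1.4]
width: 0.0261
grip_force: 24.9
```

Call:
step_arm:
  delta_pos:
    - [0, 0, 0.4]
    - [0, 0, 0.8]
    - [0, 0, 1]
    - [0, 0.3, 0.8]
    - [-0.1, 0.7, 0]
    - [-0.1, 1, 0]
    - [-0.1, 1, 0]
    - [-0.1, 1, 0]
    - [-0.1, 1, 0]
    - [-0.1, 1, 0]
    - [-0.1, 1, 0]
    - [-0.1, 1, 0]
  turn: [0, 0, 0, 0, 0, 0.2, 0.2, 0.2, 0.2, 0.2, 0.2, 0.2]

```text
time: 14.0
ee_pos: [0.6106, 0.0987, 0.1074]
eef_rot: [0.013, 1.0, -0.0, 0.0]
ft_force: [0.4, 1.1, -1.6]
width: 0.0259
grip_force: 24.9
```

Call:
step_arm:
  delta_pos:
    - [-0.1, 1, 0]
    - [-0.1, 1, 0]
    - [-0.1, 1, 0]
    - [0, 1, 0]
    - [0, 1, 0]
    - [0, 1, 0]
    - [0, 1, 0]
    - [0, 1, 0]
    - [0, 0.6, -0.5]
    - [0, 0.4, -0.8]
    - [0, 0, -0.7]
    - [0, 0, 0]
  turn: [0.2, 0.12, 0, 0, 0, 0, 0, 0, 0, 0, 0, 0]

```text
time: 15.2
ee_pos: [0.6011, 0.3204, 0.0521]
eef_rot: [-0.005, 1.0, -0.002, -0.003]
ft_force: [-0.2, -1.1, -2.2]
width: 0.0255
grip_force: 24.9
```

Call:
step_arm:
  delta_pos:
    - [0, 0, -0.4]
    - [0, 0, -0.3]
    - [0, 0, -0.2]
    - [0, 0, 0]
    - [0, 0, 0]
  turn: [0, 0, 0, 0, 0]

```text
time: 15.7
ee_pos: [0.6034, 0.3228, 0.0347]
eef_rot: [-0.005, 1.0, 0.0, 0.0]
ft_force: [-0.0, 0.5, -1.6]
width: 0.0258
grip_force: 24.9
```

Call:
step_arm:
  delta_pos:
    - [0, 0, -0.05]
    - [0, 0, -0.04]
    - [0, 0, 0]
    - [0, 0, 0]
  turn: [0, 0, 0, 0]

```text
time: 16.1
ee_pos: [0.6035, 0.3231, 0.0328]
eef_rot: [-0.005, 1.0, 0.0, 0.0]
ft_force: [-0.7, -1.2, 5.0]
width: 0.0262
grip_force: 24.9
```

Call:
step_arm:
  delta_pos:
    - [0, 0, 0]
    - [0, 0, 0]
    - [0, 0, 0]
    - [0, 0, 0.2]
    - [0, 0, 0.6]
    - [0, 0, 1]
    - [0, -0.5, 1]
    - [0, -1, 0.4]
    - [0, -1, 0]
    - [0, -1, 0]
    - [0, -1, 0]
    - [0, -1, 0]
  turn: [0, 0, 0, 0, 0, 0, 0, 0, 0, 0, 0, 0]
  grip: 0.4

```text
time: 17.3
ee_pos: [0.6035, 0.1844, 0.1136]
eef_rot: [-0.005, 1.0, 0.0, 0.001]
ft_force: [0.0, 0.2, -0.1]
width: 0.0526
grip_force: 0.0
```

Call:
step_arm:
  delta_pos:
    - [-0.4, -0.6, 0]
    - [-0.6, -0.8, 0]
    - [-0.7, -0.9, 0]
    - [-0.7, -1, 0]
    - [-0.7, -1, 0]
    - [-0.7, -1, 0]
    - [-0.7, -1, 0]
    - [-0.6, -0.8, 0]
    - [-0.46, -0.5, 0]
    - [0, 0, -0.5]
    - [0, 0, -0.7]
    - [0, 0, 0]
  turn: [-0.2, -0.2, -0.2, -0.2, -0.2, -0.2, -0.2, -0.14, 0, 0, 0, 0]
  grip: 0

```text
time: 18.5
ee_pos: [0.4633, -0.004, 0.0805]
eef_rot: [0.086, 0.996, -0.0, -0.001]
ft_force: [-0.8, -0.3, 0.7]
width: 0.0873
grip_force: 0.0
```

Call:
step_arm:
  delta_pos:
    - [0, 0, -0.7]
    - [0, 0, -0.7]
    - [0, 0, -0.7]
    - [0, 0, -0.6]
    - [0, 0, 0]
    - [0, 0, 0]
  turn: [0, 0, 0, 0, 0, 0]

```text
time: 19.1
ee_pos: [0.4647, -0.0043, 0.0151]
eef_rot: [0.087, 0.996, -0.0, 0.0]
ft_force: [0.4, 0.0, -0.2]
width: 0.0869
grip_force: 0.0
```

Call:
step_arm:
  delta_pos:
    - [0, 0, 0]
    - [0, 0, 0]
    - [0, 0, 0]
    - [0, 0, 0]
    - [0, 0, 0]
    - [0, 0, 0]
    - [0, 0, 0]
    - [0, 0, 0]
    - [0, 0, 0]
    - [0, 0, 0]
    - [0, 0, 0]
  turn: [0, 0, 0, 0, 0, 0, 0, 0, 0, 0, 0]
  grip: 1
  newtons: 15

```text
time: 20.2
ee_pos: [0.4641, -0.0046, 0.0146]
eef_rot: [0.087, 0.996, 0.0, -0.0]
ft_force: [-0.7, 0.6, -0.5]
width: 0.0358
grip_force: 15.0
```

Call:
step_arm:
  delta_pos:
    - [0, 0, 0.4]
    - [0, 0, 0.8]
    - [0, 0, 1]
    - [0, 0.3, 1]
    - [0, 0.8, 0.4]
    - [0.1, 1, 0]
    - [0.1, 1, 0]
    - [0.1, 1, 0]
    - [0.1, 1, 0]
    - [0.12, 1, 0]
    - [0, 1, 0]
    - [0, 1, 0]
  turn: [0, 0, 0, 0, 0, 0.2, 0.2, 0.2, 0.2, 0.2, 0.2, 0.2]

```text
time: 21.4
ee_pos: [0.477, 0.1999, 0.1043]
eef_rot: [0.002, 1.0, -0.0, -0.0]
ft_force: [0.2, 0.3, 0.1]
width: 0.0357
grip_force: 15.0
```

Call:
step_arm:
  delta_pos:
    - [0, 1, 0]
    - [0, 1, 0]
    - [0, 1, 0]
    - [0, 1, 0]
    - [0, 0.6, 0]
    - [0, 0.4, -0.4]
    - [0, 0, -0.8]
    - [0, 0, -0.8]
    - [0, 0, -0.7]
    - [0, 0, -0.4]
    - [0, 0, 0]
    - [0, 0, 0]
  turn: [0.14, 0, 0, 0, 0, 0, 0, 0, 0, 0, 0, 0]

```text
time: 22.6
ee_pos: [0.4775, 0.3227, 0.0274]
eef_rot: [-0.005, 1.0, 0.0, 0.0]
ft_force: [-0.2, -0.5, -0.6]
width: 0.0358
grip_force: 15.0
```

Call:
step_arm:
  delta_pos:
    - [0, 0, -0.25]
    - [0, 0, -0.2]
    - [0, 0, 0]
    - [0, 0, 0]
  turn: [0, 0, 0, 0]

```text
time: 23.0
ee_pos: [0.4771, 0.3228, 0.0158]
eef_rot: [-0.005, 1.0, 0.0, -0.0]
ft_force: [-0.1, -1.0, -1.5]
width: 0.0359
grip_force: 15.0
```

Call:
step_arm:
  delta_pos:
    - [0, 0, -0.03]
    - [0, 0, 0]
    - [0, 0, 0]
  turn: [0, 0, 0]

```text
time: 23.3
ee_pos: [0.4772, 0.3229, 0.0154]
eef_rot: [-0.005, 1.0, 0.0, -0.0]
ft_force: [-1.3, -1.0, 6.0]
width: 0.0361
grip_force: 15.0
```

Call:
step_arm:
  delta_pos:
    - [0, 0, 0]
    - [0, 0, 0]
    - [0, 0, 0]
    - [0, 0, 0.2]
    - [0, 0, 0.6]
    - [0, 0, 1]
    - [0, -0.5, 1]
    - [0, -1, 1]
    - [0.6, -1, 0]
    - [0.8, -1, 0]
    - [0.8, -1, 0]
    - [0.8, -1, 0]
  turn: [0, 0, 0, 0, 0, 0, 0, 0, -0.2, -0.2, -0.2, -0.2]
  grip: 0.35

```text
time: 24.5
ee_pos: [0.5531, 0.1845, 0.1117]
eef_rot: [0.043, 0.999, 0.001, 0.001]
ft_force: [0.1, 0.1, -0.2]
width: 0.0568
grip_force: 0.0
```

Call:
step_arm:
  delta_pos:
    - [0.8, -0.9, 0]
    - [0.8, -0.8, 0]
    - [0.7, -0.7, 0]
    - [0.6, -0.5, 0]
    - [0, -0.2, 0]
    - [0, 0, 0]
    - [0, 0, 0]
  turn: [-0.2, -0.2, -0.2, -0.2, -0.26, 0, 0]
  grip: 0

```text
time: 25.2
ee_pos: [0.624, 0.1089, 0.1105]
eef_rot: [0.105, 0.994, 0.0, -0.0]
ft_force: [0.0, 0.4, 0.2]
width: 0.0867
grip_force: 0.0
```

Run:
```python
from st import *; from m import *
st(); c=snap('scene','s4'); blobs(c,.016,100)
```

```text
t 25.2 tcp [624.  108.9 110.5] objyaw -12.1 tilt [-0.     0.001 -1.   ] w 86.7 F [0.  0.4 0.2] gf 0.0
[214. 160.] n 285 ctr 413 -486 LxW 222 29 yaw -1.1 top 19.3
[458. 243.] n 100 ctr 296 191 LxW 42 27 yaw -30.9 top 18.8
[194. 289.] n 2301 ctr 775 -134 LxW 83 80 yaw 48.1 top 89.3
[294. 289.] n 476 ctr 632 -6 LxW 122 22 yaw -14.1 top 22.8
[425. 324.] n 581 ctr 542 246 LxW 105 27 yaw 1.5 top 23.5
[477. 321.] n 530 ctr 479 322 LxW 61 37 yaw 1.4 top 27.8
[298. 369.] n 3327 ctr 771 149 LxW 68 58 yaw -80.7 top 67.7
[447. 361.] n 806 ctr 605 323 LxW 95 26 yaw 0.2 top 49.5
```

View pics/s4.png

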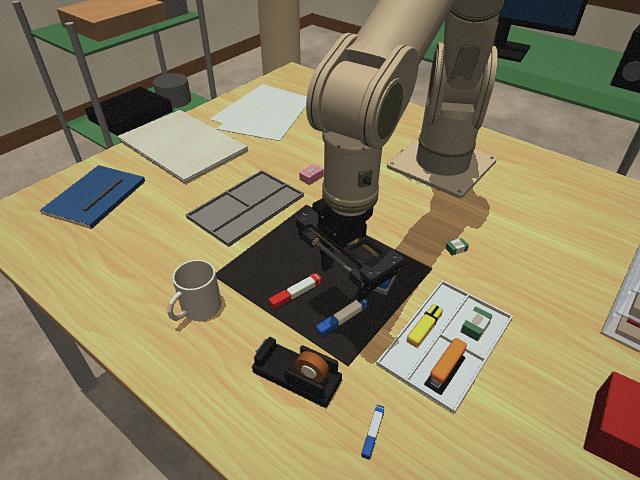

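The scene view shows the highlighter (425,325), staples (477,321) and stapler (447,363) seated in the white tray. The gripper is above the blue marker, so I'll pick that next.

Call:
step_arm:
  delta_pos:
    - [0, -0.06, -0.5]
    - [0, 0, -0.8]
    - [0, 0, -0.8]
    - [0, 0, -0.8]
    - [0, 0, -0.6]
    - [0, 0, -0.36]
    - [0, 0, 0]
    - [0, 0, 0]
  turn: [0, 0, 0, 0, 0, 0, 0, 0]

```text
time: 26.05
ee_pos: [0.625, 0.1064, 0.0141]
eef_rot: [0.106, 0.994, 0.0, 0.0]
ft_force: [0.4, 0.1, 0.7]
width: 0.0872
grip_force: 0.0
```

Call:
step_arm:
  delta_pos:
    - [0, 0, 0]
    - [0, 0, 0]
    - [0, 0, 0]
    - [0, 0, 0]
    - [0, 0, 0]
    - [0, 0, 0]
    - [0, 0, 0]
    - [0, 0, 0]
    - [0, 0, 0]
    - [0, 0, 0]
    - [0, 0, 0]
    - [0, 0, 0]
  turn: [0, 0, 0, 0, 0, 0, 0, 0, 0, 0, 0, 0]
  grip: 1
  newtons: 12

```text
time: 27.25
ee_pos: [0.6246, 0.1063, 0.0136]
eef_rot: [0.106, 0.994, 0.0, -0.0]
ft_force: [-0.3, -0.3, 0.1]
width: 0.0196
grip_force: 12.0
```

Call:
step_arm:
  delta_pos:
    - [0, 0, 0.4]
    - [0, 0, 0.8]
    - [0, 0, 1]
    - [0, -0.3, 1]
    - [-0.3, -0.8, 0.6]
    - [-0.5, -1, 0]
    - [-0.5, -1, 0]
    - [-0.5, -1, 0]
    - [-0.5, -1, 0]
    - [-0.5, -1, 0]
    - [-0.5, -1, 0]
    - [-0.5, -1, 0]
  turn: [0, 0, 0, 0, 0, 0.2, 0.2, 0.2, 0.2, 0.2, 0.2, 0.18]

```text
time: 28.45
ee_pos: [0.5292, -0.0972, 0.1094]
eef_rot: [0.023, 1.0, 0.0, 0.0]
ft_force: [0.6, -0.6, -0.7]
width: 0.0199
grip_force: 12.0
```

Call:
step_arm:
  delta_pos:
    - [-0.5, -1, 0]
    - [-0.5, -1, 0]
    - [-0.5, -1, 0]
    - [-0.16, -1, 0]
    - [0, -1, 0]
    - [0, -0.6, 0]
    - [0, -0.4, -0.4]
    - [0, 0, -0.8]
    - [0, 0, -0.8]
    - [0, 0, -0.5]
    - [0, 0, 0]
    - [0, 0, 0]
  turn: [0, 0, 0, 0, 0, 0, 0, 0, 0, 0, 0, 0]

```text
time: 29.65
ee_pos: [0.4883, -0.2461, 0.0464]
eef_rot: [0.023, 1.0, 0.0, 0.0]
ft_force: [-0.1, -0.7, -0.0]
width: 0.02
grip_force: 12.0
```

Run:
```python
from st import *
st(); snap('wrist','w5')
```

```text
t 29.65 tcp [ 488.3 -246.1   46.4] objyaw -2.7 tilt [ 0.  0. -1.] w 20.0 F [-0.1 -0.7 -0. ] gf 12.0
```

View pics/w5.png

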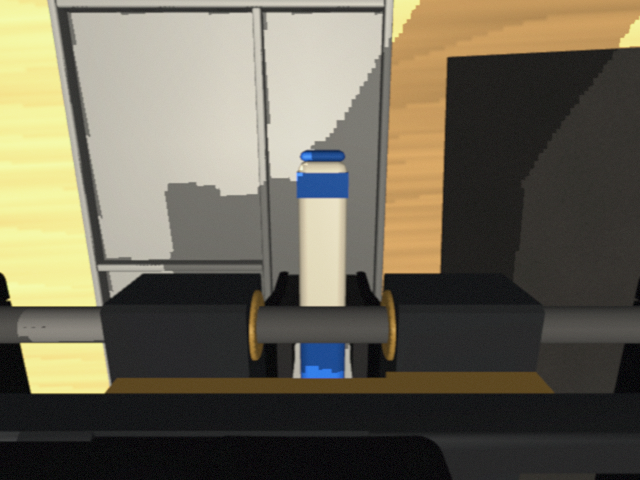

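The marker at column 323 is centred between the slot walls at about 267 and 382, and it is parallel to them. I'll lower it and release.

Call:
step_arm:
  delta_pos:
    - [0, 0, -0.5]
    - [0, 0, -0.4]
    - [0, 0, -0.2]
    - [0, 0, -0.15]
    - [0, 0, -0.03]
    - [0, 0, 0]
    - [0, 0, 0]
  turn: [0, 0, 0, 0, 0, 0, 0]

```text
time: 30.4
ee_pos: [0.4882, -0.2463, 0.014]
eef_rot: [0.023, 1.0, -0.0, 0.0]
ft_force: [0.1, 0.3, 0.0]
width: 0.0198
grip_force: 12.0
```

Call:
step_arm:
  delta_pos:
    - [0, 0, 0]
    - [0, 0, 0]
    - [0, 0, 0]
    - [0, 0, 0.2]
    - [0, 0, 0.6]
    - [0, 0, 1]
    - [0, 0.5, 1]
    - [0, 1, 1]
    - [0, 1, 0]
    - [0, 1, 0]
    - [0, 1, 0]
    - [0, 1, 0]
  turn: [0, 0, 0, 0, 0, 0, 0, 0, 0.2, 0.2, 0.2, 0.2]
  grip: 0.45

```text
time: 31.6
ee_pos: [0.4884, -0.1079, 0.1105]
eef_rot: [-0.025, 1.0, 0.0, 0.001]
ft_force: [-0.3, -0.2, 1.0]
width: 0.0479
grip_force: 0.0
```

Call:
step_arm:
  delta_pos:
    - [-0.1, 1, 0]
    - [-0.1, 1, 0]
    - [-0.1, 1, 0]
    - [-0.1, 1, 0]
    - [-0.1, 1, 0]
    - [-0.1, 1, 0]
    - [0, 1, 0]
    - [0, 0.9, 0]
    - [0, 0.7, 0]
    - [0, 0, -0.4]
    - [0, 0, 0]
    - [0, 0, 0]
  turn: [0.2, 0.2, 0.2, 0.2, 0.2, 0.2, 0.2, 0.08, 0, 0, 0, 0]
  grip: 0

```text
time: 32.8
ee_pos: [0.4731, 0.1052, 0.0989]
eef_rot: [-0.113, 0.994, -0.0, -0.0]
ft_force: [0.3, -0.2, 0.7]
width: 0.0867
grip_force: 0.0
```

Run:
```python
from st import *; from m import *
st(); c=snap('top','t6'); blobs(c,.016,100)
```

```text
t 32.8 tcp [473.1 105.2  98.9] objyaw 12.9 tilt [-0.001 -0.001 -1.   ] w 86.7 F [ 0.3 -0.2  0.7] gf 0.0
[375.  96.] n 1718 ctr 771 -137 LxW 82 79 yaw -36.7 top 91.7
[239. 104.] n 2782 ctr 768 146 LxW 59 58 yaw -83.6 top 69.6
[307. 179.] n 638 ctr 629 -7 LxW 122 20 yaw -14.3 top 23.6
[433. 251.] n 662 ctr 486 -246 LxW 121 20 yaw -1.9 top 24.7
[560. 297.] n 1268 ctr 410 -487 LxW 225 27 yaw -0.5 top 20.5
[438. 359.] n 667 ctr 286 -246 LxW 58 38 yaw -4.8 top 26.1
```

The marker is seated in the slot and flat. The eraser is next.

Call:
step_arm:
  delta_pos:
    - [0, 0.06, -0.5]
    - [0, 0, -0.8]
    - [0, 0, -0.8]
    - [0, 0, -0.7]
    - [0, 0, -0.4]
    - [0, 0, 0]
    - [0, 0, 0]
  turn: [0, 0, 0, 0, 0, 0, 0]

```text
time: 33.55
ee_pos: [0.4734, 0.1077, 0.0193]
eef_rot: [-0.113, 0.994, 0.0, 0.0]
ft_force: [0.5, -0.7, 0.1]
width: 0.0873
grip_force: 0.0
```

Call:
step_arm:
  delta_pos:
    - [0, 0, 0]
    - [0, 0, 0]
    - [0, 0, 0]
    - [0, 0, 0]
    - [0, 0, 0]
    - [0, 0, 0]
    - [0, 0, 0]
    - [0, 0, 0]
    - [0, 0, 0]
    - [0, 0, 0]
  turn: [0, 0, 0, 0, 0, 0, 0, 0, 0, 0]
  grip: 1
  newtons: 15

```text
time: 34.55
ee_pos: [0.4732, 0.1079, 0.0191]
eef_rot: [-0.113, 0.994, 0.0, 0.0]
ft_force: [-0.8, -0.3, 2.5]
width: 0.0478
grip_force: 15.0
```

Call:
step_arm:
  delta_pos:
    - [0, 0, 0.4]
    - [0, 0, 0.8]
    - [0, 0, 1]
    - [0, -0.3, 1]
    - [0.2, -0.8, 0.6]
    - [0.2, -1, 0]
    - [0.2, -1, 0]
    - [0.2, -1, 0]
    - [0.2, -1, 0]
    - [0.2, -1, 0]
    - [0.2, -1, 0]
    - [0.2, -1, 0]
  turn: [0, 0, 0, 0, 0, -0.2, -0.2, -0.2, -0.2, -0.2, -0.2, -0.2]

```text
time: 35.75
ee_pos: [0.5132, -0.0957, 0.1147]
eef_rot: [-0.029, 1.0, 0.0, 0.0]
ft_force: [0.4, 0.3, -1.5]
width: 0.0476
grip_force: 15.0
```

Call:
step_arm:
  delta_pos:
    - [0.2, -1, 0]
    - [0.2, -1, 0]
    - [0.2, -1, 0]
    - [0.2, -1, 0]
    - [0.2, -1, 0]
    - [0.2, -1, 0]
    - [0.2, -1, 0]
    - [0, -1, 0]
    - [0, -0.8, 0]
    - [0, -0.46, 0]
    - [0, 0, -0.5]
    - [0, 0, -0.8]
  turn: [-0.2, -0.2, -0.2, -0.2, -0.07, 0, 0, 0, 0, 0, 0, 0]

```text
time: 36.95
ee_pos: [0.549, -0.3256, 0.0817]
eef_rot: [0.023, 1.0, 0.0, 0.001]
ft_force: [0.1, 1.2, -0.8]
width: 0.0478
grip_force: 15.0
```

Call:
step_arm:
  delta_pos:
    - [0, 0, -0.8]
    - [0, 0, -0.6]
    - [0, 0, -0.5]
    - [0, 0, -0.35]
    - [0, 0, -0.15]
    - [0, 0, 0]
    - [0, 0, 0]
  turn: [0, 0, 0, 0, 0, 0, 0]

```text
time: 37.65
ee_pos: [0.5485, -0.3264, 0.0222]
eef_rot: [0.023, 1.0, -0.0, 0.0]
ft_force: [0.5, 0.1, 0.6]
width: 0.0477
grip_force: 15.0
```

Call:
step_arm:
  delta_pos:
    - [0, 0, -0.06]
    - [0, 0, -0.04]
    - [0, 0, 0]
    - [0, 0, 0]
  turn: [0, 0, 0, 0]

```text
time: 38.05
ee_pos: [0.5486, -0.3264, 0.0202]
eef_rot: [0.023, 1.0, -0.0, 0.001]
ft_force: [-2.7, 1.5, 7.2]
width: 0.0476
grip_force: 15.0
```

Call:
step_arm:
  delta_pos:
    - [0, 0, 0]
    - [0, 0, 0]
    - [0, 0, 0]
    - [0, 0, 0.2]
    - [0, 0, 0.6]
    - [0, 0, 1]
    - [0, 0, 1]
    - [0, 0, 1]
    - [0, 0, 1]
    - [0, 0.5, 1]
    - [0, 1, 0]
    - [0, 1, 0]
  turn: [0, 0, 0, 0, 0, 0, 0, 0, 0, 0, 0, 0]
  grip: 0.15

```text
time: 39.25
ee_pos: [0.5485, -0.2638, 0.1664]
eef_rot: [0.023, 1.0, -0.0, 0.001]
ft_force: [-0.2, 0.5, -0.4]
width: 0.0739
grip_force: 0.0
```

Call:
step_arm:
  delta_pos:
    - [0, 1, 0]
    - [0, 1, 0]
    - [0, 1, 0]
    - [0, 1, 0]
    - [0, 1, 0]
    - [0, 1, 0]
    - [0, 1, 0]
    - [0, 1, 0]
    - [0, 1, 0]
    - [0, 0.5, 0]
    - [0, 0, 0]
    - [0, 0, 0]
  turn: [0, 0, 0, 0, 0, 0, 0, 0, 0, 0, 0, 0]

```text
time: 40.45
ee_pos: [0.5482, -0.0274, 0.1646]
eef_rot: [0.023, 1.0, -0.0, 0.0]
ft_force: [0.0, 0.1, 0.7]
width: 0.074
grip_force: 0.0
```

Run:
```python
from st import *; from m import *
st(); c=snap('scene','s7'); blobs(c,.016,100)
```

```text
t 40.45 tcp [548.2 -27.4 164.6] objyaw -2.7 tilt [ 0.001 -0.    -1.   ] w 74.0 F [0.  0.1 0.7] gf 0.0
[207. 164.] n 201 ctr 437 -487 LxW 171 27 yaw -0.5 top 19.1
[216. 205.] n 681 ctr 551 -325 LxW 96 52 yaw -3.4 top 37.6
[258. 208.] n 308 ctr 488 -246 LxW 122 24 yaw -2.4 top 23.3
[457. 244.] n 106 ctr 297 192 LxW 43 28 yaw -27.9 top 18.8
[194. 289.] n 2302 ctr 775 -136 LxW 83 81 yaw -37.1 top 89.2
[294. 289.] n 474 ctr 633 -6 LxW 122 23 yaw -13.7 top 22.5
[424. 324.] n 589 ctr 543 246 LxW 104 26 yaw 0.9 top 23.5
[477. 321.] n 532 ctr 478 322 LxW 62 36 yaw 0.7 top 27.9
[298. 369.] n 3329 ctr 771 150 LxW 69 58 yaw -80.0 top 67.3
[447. 361.] n 805 ctr 605 323 LxW 95 26 yaw 0.2 top 49.4
```

View pics/s7.png

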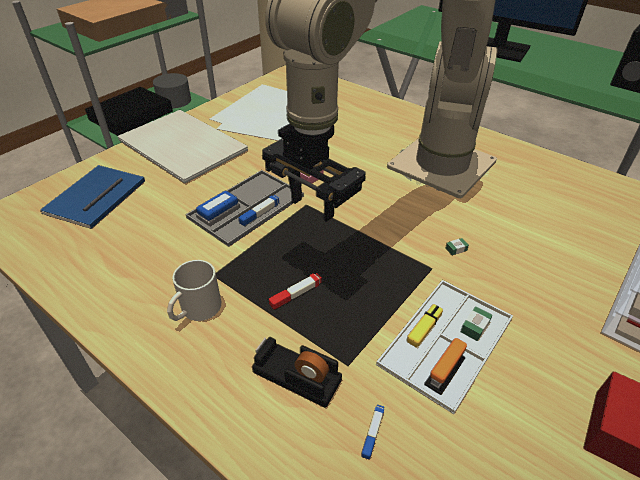

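The eraser (216,205) and blue marker (258,209) sit in the grey tray, the paperwork kit is in the white tray, and the bystanders haven't moved. I'm handing the job in.

```bash
python3 -c "
from bench import *
print(close_job())"
```

```text
the job is handed in; nothing more can be done
None
```

Both kits are in their trays lying flat, the red marker, mug, tape dispenser and look-alikes were left where they were, and the job was handed in at about 40 s of the 128 s allowed; no verdict was shown.

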